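# Put the glazing things away in their fitted holders

### The arm

A 6-joint arm with a two-finger parallel gripper is mounted at the origin on a cart in front of the work surface, level with it; the furniture and walls round the work are solid. World frame = base frame: x ahead of the robot, y to its left, z up, the work surface at z = 0. Lengths are in m, angles in rad, forces in N, time in s.
With the tool pointing down it reaches from about 0.35 to 0.8 m from the base axis. Payload 7.3 kg.
Tool frame: the origin (TCP) lies between the finger pads; the fingertips stand 8 mm ahead of it and the grasp point (between the pads) lies 11 mm behind it; z points along the fingers, y is the line along which they close (so a half turn about z gives the same grasp; the last joint's range is limited). The gripper opens to 85 mm and grips with 20 to 120 N. Pads are 22 mm wide; open, the fingers measure 114 mm over their backs; the gripper's body (76 mm by 85 mm) begins 54 mm behind the grasp point. The pads swing forward as they close: fully open they stand 13 mm farther back than shut.
Start: joints at [-1.396, 0.342, 1.524, -0, 1.275, -0.146], TCP at [0.166, -0.498, 0.239] pointing down, gripper open.
Joint ranges: [-2.53, 2.53], [-0.77, 2.02], [0.04, 2.7], [-1, 4.14], [0.28, 2.66], [-3.11, 3.11]. Speed limits (rad/s): [2.57, 2.57, 3.14, 3.14, 3.14, 3.14].

### API

Orientations are given as [roll, pitch, yaw] about the fixed x, y, z axes, in that order (R = Rz(yaw) Ry(pitch) Rx(roll)).
In Python, from cell import status, eyes, ticket gives the robot as it stands.
- The arm moves only by the tool drive_tool, never from a script. Its argument "rows" is a list of rows, each a list of 5 numbers: the shift along the tool's x, y, z in units of 30 mm (1.0 is 30 mm), then the turn about the tool's z in units of 6 degrees (1.0 is 6 degrees), then the finger opening in mm, from 0 to 85.4. In form: [[dx, dy, dz, yaw, grip], ...]. A call has 1 to 5 rows; each row is the pose to reach, as a shift and turn from the pose commanded when the call began, along the tool's axes at that moment; what a row does not reach only later rows make up. A row lasts 1/12 s, in which the tool goes at most 41.7 mm and 7.16 degrees, less where a joint would pass 70% of its speed; a pose out of reach is approached as far as the arm can. A call with a gripper value outside its range is refused whole. The fingers move at their own pace and stop on an object; "grip_force" is the grip in N (left out, the last holds). Time passes only in rows, so rows that repeat a pose let the fingers close. It gives the time, the measured TCP pose, the force, the opening and the grip force at its end, in the units of the state.
- status.sense(): the state, without advancing time (a new reading comes with each control period).
- eyes.capture(name): name is "side" or "top" or "wrist"; returns the picture (384x512x3 uint8, red, green, blue); there is no depth.
- eyes.get_calibration(name): a dict with "vfov" (degrees; the focal length in pixels is half the picture's height over the tangent of half this angle, whatever the lens; pixels are square), "cx", "cy" (the principal point, pixels), "R" (3x3) and "t" (3): a world point X has camera coordinates R X + t. Camera axes: x right, y down, z forward; pixel columns grow to the right and rows downward; lengths in m; the calibration is good to about 2 mm. A picture is of the moment at which its call begins: read the wrist's pose just before it. get_calibration takes no time and is no camera call; for the wrist camera it gives the pose at the moment of the call.
- ticket.finish_job(): hands the job in; it is judged then, once.
Trained networks look in the newest picture that a camera, given by its name, has taken for a name from the list of things; names that differ only in an ending like _2 or _b are one class to them, and where a whole thing is asked for, a point or a joint stands for the part that bears it (a point fixed in the world has none). Each returns a list of dicts, best first, with "conf" (0 to 1); they miss things now and then, are a little off and sometimes report something else, mostly with a low value. They report only what shows in the picture. A call takes as long as a camera call. They do not tell look-alikes from the thing itself.
- eyes.regions_of(camera, name): "pixels" (384x512 bool, what is visible of it) and "box" ([left, top, width, height] in pixels, round what is visible of it).
- eyes.place_of(camera, name): "position" ([column, row] in pixels: a listed point, or the origin of a listed thing).
The state is a dict: "clock": time; "joint_positions": joint angles; "qd": joint speeds; "tau": joint torques, N m; "ee_pos": TCP position; "ee_rot": TCP orientation; "ft_force": force on the tool from outside, world axes, zero at the start; "ft_torque": the same for the moment, N m; "finger_gap": finger opening in m; "grasp_force": force on a finger pad.
Only numpy, scipy, OpenCV 4.12 (cv2) and the standard library are available. Lean on these libraries where they do the work, as an engineer would, in place of code of your own. Each camera call takes 0.05 s, during which the arm holds its last target. There are 200 camera calls.

### The job

Tidy the glazing place: stand each of the two glaze jars in the bored wooden block whose hole fits it (small jar in the small hole, large jar in the large hole), lay the packing block flat in the rectangular tray, and lay the marker across both notches of the wooden rest, centred on it. Keep the jars upright, set them down gently right to the bottom of their holes, and leave the plaster part and the wax tin standing where they are.

Things in the scene. Friction and masses are not known exactly. Their poses are not given: they have to be found in the camera images.
- small_jar: the smaller closed glaze jar, blue with a dark screw cap, standing upright; round body 54 mm in diameter to 60 mm above the bench, cap 49 mm in diameter above it, 70 mm tall in all. Origin at the centre of the underside, z up. About 0.27 kg.
- large_jar: the larger closed glaze jar, brown-grey with a white screw cap, standing upright; round body 66 mm in diameter to 82 mm, cap 59 mm in diameter above it, 95 mm tall in all. Origin at the centre of the underside, z up. About 0.29 kg.
- packing_block: plain oblong wooden packing block lying flat, 35 mm (its x) by 90 mm (its y) by 30 mm high. Origin at the centre of the underside, z up. About 0.06 kg.
- marker_mid (a point): marker pen with a white body and a blue cap, lying on the bench, 130 mm long (along its y), 18 mm thick, free to roll; about 0.02 kg. This point lies at its middle, on its long axis (9 mm above what it lies on); its y runs along the marker.
- small_cup: fixed square wooden block 90 x 90 mm, 24 mm high, with one round hole 64 mm wide and 18 mm deep bored in the middle of its top (floor of the hole 6 mm above the bench), for the small jar. Origin at the centre of the underside, z up.
- large_cup: fixed square wooden block 106 x 106 mm, 24 mm high, with one round hole 78 mm wide and 18 mm deep bored in the middle of its top (floor of the hole 6 mm above the bench), for the large jar. Origin at the centre of the underside, z up.
- block_tray: fixed low rectangular wooden tray, outside 63 mm (its x) by 118 mm (its y); inside 51 by 106 mm, floor 4 mm and rim 13 mm above the bench, walls 6 mm, for the packing block. Origin at the centre of the underside, z up.
- pen_rest: fixed wooden rest for the marker: a base 60 mm (its x) by 112 mm (its y), 6 mm thick, with two upright end pieces across it, 10 mm thick, centred 48 mm either side of the middle along y, each with a square notch in its top: notch 34 mm wide, centred on x = 0, its floor 21 mm and the tops of the end pieces 34 mm above the bench. The marker lies along y in both notches, either way round. Origin at the centre of the underside, z up.
- plaster_part: bystander: white turned plaster spindle part standing upright, 57 mm thick, 75 mm tall, not to be disturbed. Origin at the centre of the underside.
- wax_tin: bystander: plain yellowish round tin, 70 mm in diameter, 54 mm tall, not to be disturbed. Origin at the centre of the underside.
Mind the look-alikes: they are no part of the job. Leave any orange or pink look-alike of the large_jar alone.

How it is judged:
By the outcome, as a careful person would: the job done as asked, in the order asked, and still so for the second after the job is handed in, with the robot touching nothing.
It also fails if it takes over 109 s, if anything falls off the work surface, if the arm or the gripper's body presses on something with over 40 N, if the wrist force passes 120 N, or if a joint passes its speed limit or range.

## Working session

There is one attempt and no reset: what is moved stays moved. The work goes in short steps, Python scripts to look and compute and a tool call to move; the robot and the scene stay as the last step left them, time stands still between calls to the robot, and variables do not carry over. Pictures are saved under pics/ and viewed, at most 14 in all, crops included, and the job is handed in when it is done.

Besides the shell and the picture viewer there is one more tool, called after "Request:" as a command line: name --pt "numbers of a row" for each row, then --argument value for the rest. drive_tool: Moves the arm, as the interface text tells. Its arguments: {"type":"object","properties":{"rows":{"type":"array","items":{"type":"array","items":{"type":"number"}}},"grip_force":{"type":"number"}},"required":["rows"]}

```bash
mkdir -p pics; ls; cat > h.py <<'E'
import numpy as np, cv2
from cell import status, eyes, ticket
def cap(n,f=None):
    p=eyes.capture(n)
    if f: cv2.imwrite('pics/'+f,p[:,:,::-1])
    return p
def ray(c,uv):
    f=192/np.tan(np.radians(c['vfov'])/2); R=np.array(c['R']);t=np.array(c['t'])
    d=R.T@np.array([(uv[0]-c['cx'])/f,(uv[1]-c['cy'])/f,1]); return -R.T@t,d
def toz(c,uv,z):
    o,d=ray(c,uv); return o+d*(z-o[2])/d[2]
def proj(c,X):
    f=192/np.tan(np.radians(c['vfov'])/2); p=np.array(c['R'])@np.array(X)+np.array(c['t'])
    return np.array([c['cx']+f*p[0]/p[2],c['cy']+f*p[1]/p[2]])
names="small_jar large_jar packing_block marker_mid small_cup large_cup block_tray pen_rest plaster_part wax_tin".split()
E
python3 - <<'E'
from h import *
s=status.sense();print({k:np.round(v,3) for k,v in s.items()})
a=cap('top','top1.png');b=cap('side','side1.png')
for cam in ('top','side'):
    c=eyes.get_calibration(cam);print(cam,c['vfov'],c['cx'],c['cy'],np.round(np.array(c['R']),3).tolist(),c['t'])
c=eyes.get_calibration('top')
for n in names:
    for r in eyes.place_of('top',n)[:3]:
        print(n,round(r['conf'],2),np.round(r['position']),np.round(toz(c,r['position'],.009 if n=='marker_mid' else 0),3))
E
```

```text
pics
{'clock': np.float64(0.0), 'joint_positions': array([-1.396,  0.343,  1.525,  0.   ,  1.275, -0.146]), 'qd': array([-0.   ,  0.   ,  0.001, -0.002,  0.001,  0.   ]), 'tau': array([ 2.0000e-03, -4.3367e+01, -2.4601e+01,  0.0000e+00,  8.0000e-03,
       -0.0000e+00]), 'ee_pos': array([ 0.165, -0.498,  0.239]), 'ee_rot': array([-3.14 , -0.   ,  0.321]), 'ft_force': array([-0.215,  0.465,  0.717]), 'ft_torque': array([0.039, 0.015, 0.007]), 'grasp_force': np.float64(0.0), 'finger_gap': np.float64(0.085)}
top 56.82315899213094 257.97428646263376 194.91970851315543 [[-0.013, -1.0, -0.0], [-0.986, 0.013, -0.168], [0.168, -0.002, -0.986]] [-0.12634718  0.53432103  0.80209955]
side 50.250930915069574 255.33901332964325 195.73380122795632 [[-0.985, -0.173, -0.014], [-0.096, 0.612, -0.785], [0.145, -0.772, -0.619]] [0.51042498 0.15538568 0.81862332]
small_jar 0.58 [223. 230.] [ 0.453 -0.046  0.   ]
small_jar 0.29 [308. 205.] [ 0.514 -0.258  0.   ]
large_jar 0.67 [385. 218.] [ 0.477 -0.449  0.   ]
large_jar 0.65 [281. 246.] [ 0.413 -0.187  0.   ]
large_jar 0.56 [126. 216.] [0.492 0.195 0.   ]
packing_block 0.7 [168. 235.] [0.442 0.091 0.   ]
marker_mid 0.83 [340. 246.] [ 0.409 -0.331  0.009]
small_cup 0.76 [346. 172.] [ 0.596 -0.359  0.   ]
small_cup 0.49 [281. 242.] [ 0.422 -0.189  0.   ]
large_cup 0.79 [151. 164.] [0.624 0.138 0.   ]
block_tray 0.89 [214. 165.] [ 0.62  -0.023  0.   ]
pen_rest 0.88 [274. 169.] [ 0.607 -0.176  0.   ]
pen_rest 0.48 [340. 240.] [ 0.424 -0.334  0.   ]
plaster_part 0.85 [308. 202.] [ 0.52  -0.258  0.   ]
wax_tin 0.56 [192. 201.] [0.527 0.032 0.   ]
```

```bash
python3 -c "
import cv2
for n in('top','side'):
    i=cv2.imread(f'pics/{n}1.png');
    i=i[110:300,80:440] if n=='top' else i
    cv2.imwrite(f'pics/{n}1b.png',cv2.resize(i,(790,int(790*i.shape[0]/i.shape[1]))))"
```

```text
(no output)
```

View pics/top1b.png

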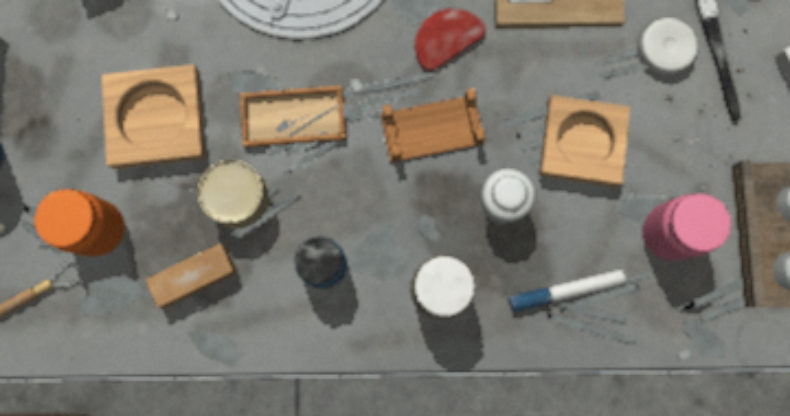

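View pics/side1b.png

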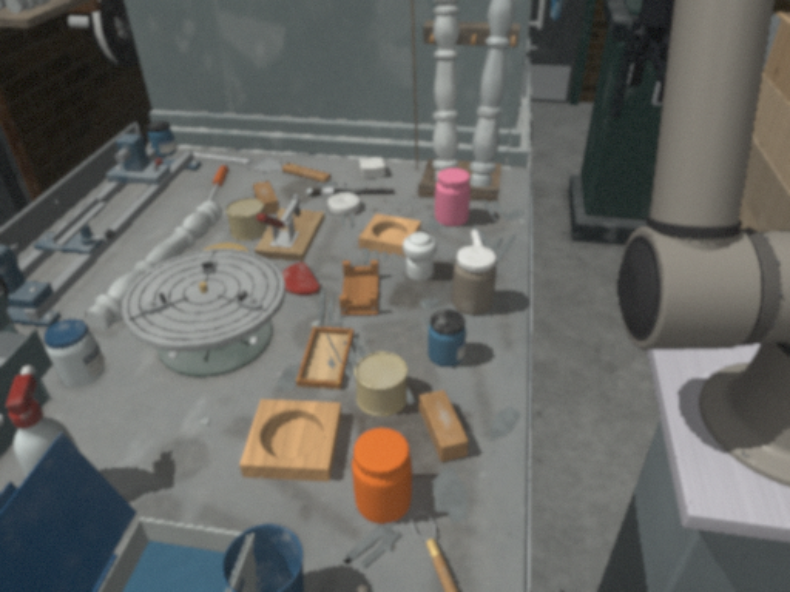

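The top view shows the small jar at (226,227), large jar at (282,241), orange and pink decoys at (113,212) and (397,214), marker at (339,243), block at (167,236), and the cups, tray and rest behind them. The side view agrees.

```bash
python3 - <<'E'
from h import *
c=eyes.get_calibration('top')
p=lambda u,v:(80+u/2.194,110+v/2.194)
P={'sj':(321,257,.07),'lj':(444,287,.095),'blk':(191,275,.03),'blkA':(152,291,.03),'blkB':(230,259,.03),'mk':(567,290,.009),'mkA':(512,303,.009),'mkB':(624,275,.009),
'tray':(293,116,.013),'trL':(241,120,.013),'trR':(345,114,.013),'rest':(433,128,.02),'restL':(392,134,.034),'restR':(475,117,.034),'pl':(508,190,.075),'wax':(231,192,.054)}
for k,(u,v,z) in P.items(): print(k,np.round(toz(c,p(u,v),z),3))
for n,q in {'sc':[(550,96),(630,104),(622,184),(543,176)],'lc':[(102,74),(195,66),(202,158),(107,166)]}.items():
    X=[toz(c,p(*a),.024) for a in q];print(n,np.round(np.mean(X,0),3),np.round(X,3).tolist())
c=eyes.get_calibration('wrist');print(c['vfov'],np.round(c['R'],3).tolist(),np.round(-np.array(c['R']).T@c['t'],3))
E
```

```text
sj [ 0.455 -0.06   0.07 ]
lj [ 0.421 -0.186  0.095]
blk [0.44  0.084 0.03 ]
blkA [0.424 0.126 0.03 ]
blkB [0.457 0.042 0.03 ]
mk [ 0.419 -0.328  0.009]
mkA [ 0.406 -0.266  0.009]
mkB [ 0.435 -0.392  0.009]
tray [ 0.621 -0.023  0.013]
trL [0.617 0.037 0.013]
trR [ 0.623 -0.083  0.013]
rest [ 0.603 -0.183  0.02 ]
restL [ 0.594 -0.136  0.034]
restR [ 0.612 -0.229  0.034]
pl [ 0.522 -0.257  0.075]
wax [0.527 0.038 0.054]
sc [ 0.587 -0.355  0.024] [[0.638, -0.316, 0.024], [0.627, -0.407, 0.024], [0.535, -0.392, 0.024], [0.546, -0.304, 0.024]]
lc [0.621 0.136 0.024] [[0.671, 0.195, 0.024], [0.679, 0.088, 0.024], [0.571, 0.078, 0.024], [0.564, 0.184, 0.024]]
67.29870265890482 [[0.315, -0.949, 0.0], [-0.898, -0.298, 0.323], [-0.306, -0.102, -0.946]] [ 0.246 -0.473  0.374]
```

Request:
drive_tool --pt "4.58 -3.6 0 3.07 85" --pt "4.58 -3.6 0 3.07 85" --pt "4.58 -3.6 0 3.07 85" --pt "4.58 -3.6 0 3.07 85" --pt "4.58 -3.6 0 3.07 85"

```text
clock: 1.02
ee_pos: [0.2638, -0.3478, 0.2394]
ee_rot: [-3.14, -0.001, 0.002]
ft_force: [-0.4, 0.3, 1.3]
finger_gap: 0.0849
grasp_force: 0.0
```

Request:
drive_tool --pt "3.2 -4.87 0 0 85" --pt "3.2 -4.87 0 0 85" --pt "3.2 -4.87 0 0 85" --pt "3.2 -4.87 0 0 85" --pt "3.2 -4.87 0 0 85"

```text
clock: 1.43
ee_pos: [0.36, -0.2021, 0.2396]
ee_rot: [-3.14, -0.001, 0.004]
ft_force: [-0.5, 0.9, 0.0]
finger_gap: 0.0852
grasp_force: 0.0
```

Request:
drive_tool --pt "3.2 -4.87 1.3 0 85" --pt "3.2 -4.87 1.3 0 85" --pt "3.2 -4.87 1.3 0 85" --pt "3.2 -4.87 1.3 0 85" --pt "3.2 -4.87 1.3 0 85"

```text
clock: 1.85
ee_pos: [0.4557, -0.0569, 0.1992]
ee_rot: [-3.14, 0.0, 0.002]
ft_force: [-1.7, -0.6, 0.6]
finger_gap: 0.085
grasp_force: 0.0
```

```bash
cat >> h.py <<'E'
def step(t,yaw=None):
    s=status.sense(); p=np.array(s['ee_pos']); y=s['ee_rot'][2]; d=np.array(t)-p
    print('pose',np.round(p,4),'rot',np.round(s['ee_rot'],4),'t',round(float(s['clock']),2))
    yaw=y if yaw is None else yaw
    print('units',np.round([(d[0]*np.cos(y)+d[1]*np.sin(y))/.03,(d[0]*np.sin(y)-d[1]*np.cos(y))/.03,-d[2]/.03,-np.degrees(yaw-y)/6],2))
E
python3 - <<'E'
from h import *
step([.455,-.06,.2],0)
c=eyes.get_calibration('wrist');cap('wrist','w1.png')
for r in eyes.regions_of('wrist','small_jar')[:2]: print(r['conf'],r['box'])
for r in eyes.place_of('wrist','small_jar')[:2]: print(r['conf'],r['position'],toz(c,r['position'],0))
print(proj(c,[.455,-.06,.07]))
E
```

```text
pose [ 0.4557 -0.0569  0.1992] rot [-3.1403e+00  2.0000e-04  2.4000e-03] t 1.85
units [-0.02  0.1  -0.03  0.02]
0.88 [233.8, 148.3, 53.4, 64.1]
0.64 [259.6, 170.3] [ 0.45387193 -0.05716078  0.        ]
0.44 [170.0, 105.0] [0.5282133  0.04227322 0.        ]
[262.45896141 187.46767756]
```

View pics/w1.png

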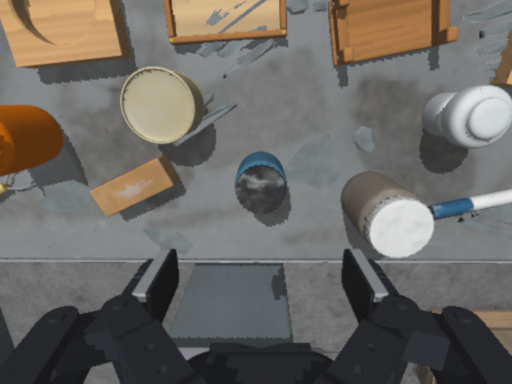

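Wrist view: the small jar's cap is centred near (261,187), the large jar's white cap near (401,223), and the packing block's top has corners (90,189), (164,156), (178,183), (105,216).

```bash
python3 - <<'E'
from h import *
c=eyes.get_calibration('wrist')
for k,u,z in [('sj',(261.5,188),.07),('lj',(401.5,224),.095),('b',(90,189),.03),('b',(164,156),.03),('b',(178,183),.03),('b',(105,216),.03)]: print(k,np.round(toz(c,u,z),4))
i=cv2.imread('pics/w1.png');g=i[180:195,225:300].max(2);print(g[7])
E
```

```text
sj [ 0.4527 -0.0625  0.07  ]
lj [ 0.4265 -0.1901  0.095 ]
b [0.4383 0.1277 0.03  ]
b [0.4755 0.0416 0.03  ]
b [0.4454 0.0294 0.03  ]
b [0.4057 0.1166 0.03  ]
[138 138 137 138 138 137 138 137 137 123  99  77  80  80  76  72  67  63
  62  62  61  66  79  92  99  98 106 114 114 111 112 117 111 100  93  91
  87  85  78  69  65  63  63  65  65  67  68  67  66  63  62  64  65  65
  63  59  58  57  57  57  51  67  81  89 124 136 136 135 135 136 135 136
 135 135 136]
```

Request:
drive_tool --pt "-0.06 0.15 1.2 0 85" --pt "-0.06 0.15 2.4 0 85" --pt "-0.06 0.15 3.6 0 85" --pt "-0.06 0.15 4.7 0 85" --pt "-0.06 0.15 5.5 0 85"

```text
clock: 2.42
ee_pos: [0.451, -0.0664, 0.0335]
ee_rot: [3.142, 0.001, -0.003]
ft_force: [-1.6, 0.4, 0.4]
finger_gap: 0.0849
grasp_force: 0.0
```

Request:
drive_tool --grip_force 40 --pt "0 0 0 0 70" --pt "0 0 0 0 60" --pt "0 0 0 0 52" --pt "0 0 0 0 45" --pt "0 0 0 0 45"

```text
clock: 2.83
ee_pos: [0.4534, -0.0657, 0.0369]
ee_rot: [3.14, -0.003, -0.001]
ft_force: [-0.1, -1.9, 1.5]
finger_gap: 0.0532
grasp_force: 42.5
```

Request:
drive_tool --pt "0 0 0 0 45" --pt "0 0 0 0 45" --pt "0 0 0 0 45"

```text
clock: 3.08
ee_pos: [0.4535, -0.0656, 0.0369]
ee_rot: [3.14, -0.003, -0.0]
ft_force: [-1.1, -2.2, 8.3]
finger_gap: 0.0528
grasp_force: 43.3
```

Request:
drive_tool --pt "0 0 0.4 0 45" --pt "0 0 -0.8 0 45" --pt "0 0 -1.8 0 45" --pt "0 0 -2.9 0 45" --pt "0 0 -3.7 0 45"

```text
clock: 3.5
ee_pos: [0.4528, -0.065, 0.1491]
ee_rot: [3.141, -0.003, -0.0]
ft_force: [1.5, 0.0, -3.0]
finger_gap: 0.0525
grasp_force: 56.7
```

Request:
drive_tool --pt "0.1 0.7 0 0 45" --pt "0.3 1.7 0 0 45" --pt "0.5 2.8 0 0 45" --pt "0.7 3.9 0 0 45" --pt "0.8 4.85 0 0 45"

```text
clock: 3.92
ee_pos: [0.4766, -0.2124, 0.1469]
ee_rot: [3.14, -0.001, -0.0]
ft_force: [0.5, 0.6, -2.2]
finger_gap: 0.0531
grasp_force: 57.1
```

Request:
drive_tool --pt "0.1 1.0 0 0 45" --pt "0.3 2.2 0 0 45" --pt "0.5 3.2 0 0 45" --pt "0.7 4.2 0 0 45" --pt "0.8 4.85 0 0 45"

```text
clock: 4.33
ee_pos: [0.5001, -0.3588, 0.1465]
ee_rot: [3.14, -0.001, -0.002]
ft_force: [0.4, -0.6, -3.1]
finger_gap: 0.0529
grasp_force: 57.1
```

```bash
python3 - <<'E'
from h import *
step([.587,-.355,.15],0); s=status.sense();print(s['ft_force'],s['finger_gap'],s['grasp_force'])
c=eyes.get_calibration('wrist');cap('wrist','w2.png')
for r in eyes.regions_of('wrist','small_cup')[:2]: print(r['conf'],r['box'])
for r in eyes.place_of('wrist','small_cup')[:2]: print(r['conf'],r['position'],toz(c,r['position'],0))
E
```

```text
pose [ 0.5001 -0.3588  0.1465] rot [ 3.1401e+00 -7.0000e-04 -1.9000e-03] t 4.33
units [ 2.89 -0.13 -0.12 -0.02]
[ 0.39632202 -0.64543292 -3.07346502] 0.052882200407482025 57.11016833782196
0.87 [196.9, 22.8, 121.0, 127.7]
0.56 [255.1, 91.9] [ 0.58637681 -0.35568824  0.        ]
```

View pics/w2.png

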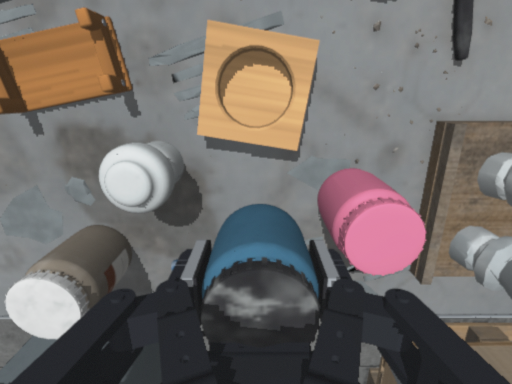

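The picture shows the held jar at (261,290) and the small cup's hole centred near (255.5,86.5), with top corners (208,21), (319,39), (297,151), (198,135).

```bash
python3 - <<'E'
from h import *
c=eyes.get_calibration('wrist')
X=[toz(c,u,.024) for u in [(208,21),(319,39),(297,151),(198,135)]]
print(np.round(X,4),np.round(np.mean(X,0),4), toz(c,(255.5,86.5),.024))
# held jar: visible cap/base edges
s=status.sense();p=s['ee_pos']; print(proj(c,[p[0],p[1],p[2]+.036]))
h=toz(c,(255.5,86.5),.024); step([h[0],h[1],.06],0)
# rest ends & large jar too
print('lj',toz(c,(47,306),.095),'rest',[np.round(toz(c,u,.034),3).tolist() for u in [(78,12),(109,15),(125,88),(90,12)]])
E
```

```text
[[ 0.638  -0.3177  0.024 ]
 [ 0.6252 -0.4052  0.024 ]
 [ 0.5355 -0.3912  0.024 ]
 [ 0.5499 -0.3035  0.024 ]] [ 0.5872 -0.3544  0.024 ] [ 0.58985551 -0.35441936  0.024     ]
[258.27119648 307.44610179]
pose [ 0.4996 -0.357   0.146 ] rot [-3.1414e+00  3.0000e-04 -2.6000e-03] t 4.48
units [ 3.01 -0.09  2.87 -0.02]
lj [ 0.42697983 -0.1904548   0.095     ] rest [[0.642, -0.223, 0.034], [0.64, -0.246, 0.034], [0.589, -0.25, 0.034], [0.642, -0.232, 0.034]]
```

Request:
drive_tool --pt "0.9 0 0 0 45" --pt "2.0 -0.05 0 0 45" --pt "2.7 -0.08 0.5 0 45" --pt "2.95 -0.08 1.4 0 45" --pt "2.95 -0.08 2.3 0 45"

```text
clock: 4.9
ee_pos: [0.5912, -0.3518, 0.0776]
ee_rot: [3.14, -0.003, 0.002]
ft_force: [-0.5, 1.2, -3.1]
finger_gap: 0.0527
grasp_force: 57.1
```

Request:
drive_tool --pt "0 0 0.3 0 45" --pt "0 0 0.6 0 45" --pt "0 0 0.8 0 45" --pt "0 0 0.9 0 45" --pt "0 0 0.95 0 45"

```text
clock: 5.32
ee_pos: [0.5888, -0.3539, 0.0498]
ee_rot: [3.141, -0.001, -0.001]
ft_force: [0.9, 0.3, -2.7]
finger_gap: 0.053
grasp_force: 57.1
```

Request:
drive_tool --pt "0 0 0.04 0 45" --pt "0 0 0.08 0 45" --pt "0 0 0.12 0 45" --pt "0 0 0.15 0 45" --pt "0 0 0.15 0 45"

```text
clock: 5.73
ee_pos: [0.5886, -0.3536, 0.0444]
ee_rot: [3.141, -0.0, -0.001]
ft_force: [0.1, -0.2, -2.4]
finger_gap: 0.0529
grasp_force: 57.1
```

Request:
drive_tool --pt "0 0 0.03 0 45" --pt "0 0 0.06 0 45" --pt "0 0 0.06 0 45"

```text
clock: 5.98
ee_pos: [0.5885, -0.3535, 0.0423]
ee_rot: [-3.142, 0.0, -0.001]
ft_force: [0.0, -0.3, -3.2]
finger_gap: 0.0531
grasp_force: 57.1
```

Request:
drive_tool --pt "0 0 0.03 0 45" --pt "0 0 0.06 0 45" --pt "0 0 0.06 0 45"

```text
clock: 6.23
ee_pos: [0.5885, -0.3534, 0.0404]
ee_rot: [-3.141, 0.0, -0.001]
ft_force: [-0.8, -0.3, -3.1]
finger_gap: 0.0532
grasp_force: 57.1
```

Request:
drive_tool --pt "0 0 0.03 0 45" --pt "0 0 0.06 0 45" --pt "0 0 0.06 0 45"

```text
clock: 6.48
ee_pos: [0.5885, -0.3535, 0.0386]
ee_rot: [-3.141, 0.0, -0.001]
ft_force: [-0.7, -0.0, -2.9]
finger_gap: 0.0527
grasp_force: 57.1
```

Request:
drive_tool --pt "0 0 0.03 0 45" --pt "0 0 0.06 0 45" --pt "0 0 0.06 0 45"

```text
clock: 6.73
ee_pos: [0.5885, -0.3535, 0.0369]
ee_rot: [-3.141, 0.0, -0.001]
ft_force: [0.4, -0.9, -2.8]
finger_gap: 0.0532
grasp_force: 57.1
```

Request:
drive_tool --pt "0 0 0.03 0 45" --pt "0 0 0.06 0 45" --pt "0 0 0.06 0 45"

```text
clock: 6.98
ee_pos: [0.5885, -0.3535, 0.0351]
ee_rot: [-3.142, 0.0, -0.001]
ft_force: [-1.0, 0.6, -3.4]
finger_gap: 0.0527
grasp_force: 57.1
```

```bash
python3 - <<'E'
from h import *
cap('side','s2.png'); i=cv2.imread('pics/s2.png')[100:220,200:360]
cv2.imwrite('pics/s2b.png',cv2.resize(i,(800,600),interpolation=cv2.INTER_CUBIC))
E
```

```text
(no output)
```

View pics/s2b.png

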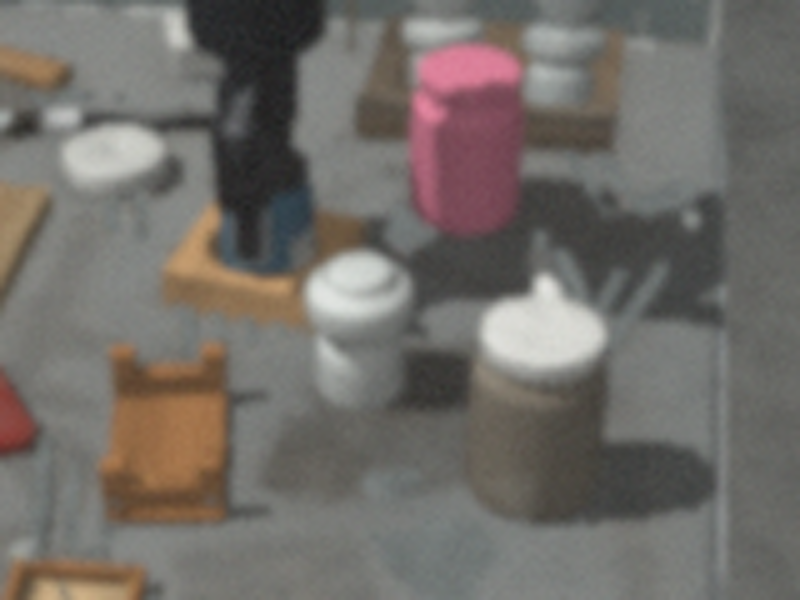

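The side view shows the jar inside the hole, with the fingertip just above the block at about (248,262) in the crop. I'm continuing down in small steps.

Request:
drive_tool --pt "0 0 0.03 0 45" --pt "0 0 0.06 0 45" --pt "0 0 0.06 0 45"

```text
clock: 7.28
ee_pos: [0.5887, -0.3536, 0.0339]
ee_rot: [3.141, -0.0, -0.001]
ft_force: [-1.0, 0.1, -0.4]
finger_gap: 0.0529
grasp_force: 57.5
```

Request:
drive_tool --pt "0 0 0.03 0 45" --pt "0 0 0.05 0 45" --pt "0 0 0.05 0 45"

```text
clock: 7.53
ee_pos: [0.5887, -0.3536, 0.0338]
ee_rot: [3.141, -0.001, -0.001]
ft_force: [-3.5, 3.3, 8.4]
finger_gap: 0.0529
grasp_force: 57.9
```

Request:
drive_tool --pt "0 0 -0.05 0 54" --pt "0 0 -0.05 0 57" --pt "0 0 -0.05 0 60" --pt "0 0 -0.05 0 64" --pt "0 0 -0.05 0 68"

```text
clock: 7.95
ee_pos: [0.5886, -0.3536, 0.0333]
ee_rot: [3.142, 0.0, -0.001]
ft_force: [0.5, -0.4, -0.6]
finger_gap: 0.0681
grasp_force: 0.0
```

Request:
drive_tool --pt "0 0 -0.4 0 74" --pt "0 0 -1.4 0 80" --pt "0 0 -2.6 0 85" --pt "0 0 -3.6 0 85" --pt "0 0 -3.8 0 85"

```text
clock: 8.37
ee_pos: [0.5909, -0.3552, 0.1553]
ee_rot: [3.135, -0.009, -0.001]
ft_force: [0.6, -0.4, 1.2]
finger_gap: 0.0851
grasp_force: 0.0
```

```bash
python3 - <<'E'
from h import *
step([.424,-.188,.2],0)
cap('side','s3.png'); i=cv2.imread('pics/s3.png')[100:220,200:360]
cv2.imwrite('pics/s3b.png',cv2.resize(i,(640,480),interpolation=cv2.INTER_CUBIC))
E
```

```text
pose [ 0.5909 -0.3552  0.1553] rot [ 3.1347e+00 -8.9000e-03 -6.0000e-04] t 8.37
units [-5.57 -5.57 -1.49 -0.01]
```

View pics/s3b.png

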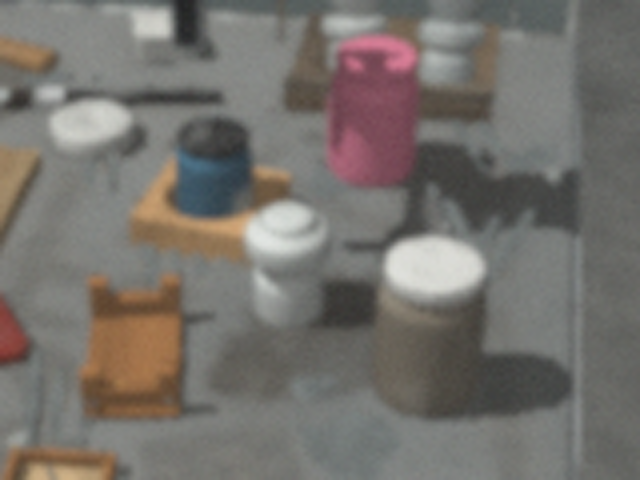

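The small jar is seated upright in its cup (crop 213,165), and the bystanders haven't moved. Next is the large jar.

Request:
drive_tool --pt "-1 -1 0 0 85" --pt "-2 -2 0 0 85" --pt "-2.75 -2.75 0 0 85" --pt "-2.75 -2.75 0 0 85"

```text
clock: 8.75
ee_pos: [0.5003, -0.2652, 0.1455]
ee_rot: [-3.135, 0.009, 0.001]
ft_force: [1.1, -0.2, 0.1]
finger_gap: 0.0848
grasp_force: 0.0
```

Request:
drive_tool --pt "-1 -1 0 0 85" --pt "-2 -2 0 0 85" --pt "-2.75 -2.77 0 0 85" --pt "-2.75 -2.77 0 0 85" --pt "-2.75 -2.77 0 0 85"

```text
clock: 9.17
ee_pos: [0.4228, -0.1868, 0.1475]
ee_rot: [-3.141, 0.001, 0.0]
ft_force: [0.5, -0.6, -0.3]
finger_gap: 0.085
grasp_force: 0.0
```

```bash
python3 - <<'E'
from h import *
c=eyes.get_calibration('wrist');cap('wrist','w3.png'); step([.426,-.1895,.042],0)
i=cv2.imread('pics/w3.png'); m=(i.min(2)>175).astype('uint8'); n,l,st,ce=cv2.connectedComponentsWithStats(m)
for k in np.argsort(-st[1:,4])[:4]+1: print(st[k],ce[k],toz(c,ce[k],.095))
E
```

```text
pose [ 0.4241 -0.1879  0.1478] rot [ 3.1409e+00 -8.0000e-04 -2.0000e-04] t 9.22
units [ 0.06  0.05  3.53 -0.  ]
[ 219  179   82   76 4806] [259.37286725 216.99313358] [ 0.42492051 -0.18713708  0.095     ]
[ 326   32   74   64 3408] [363.38585681  62.89377934] [ 0.52457173 -0.24899105  0.095     ]
[ 384  167   90   29 1163] [428.45227859 180.74548581] [ 0.45156383 -0.30143192  0.095     ]
[ 86 376  32   5 146] [101.73287671 378.10958904] [ 0.27084582 -0.04854439  0.095     ]
```

View pics/w3.png

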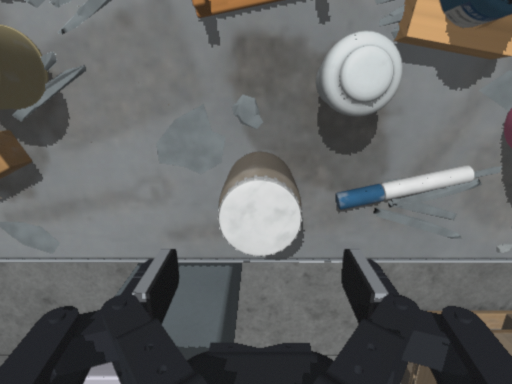

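The large jar's cap is centred at (259,217), right under the tool. The marker runs from (337,200) to (474,174).

Request:
drive_tool --pt "0.03 0 0.8 0 85" --pt "0.03 0 1.7 0 85" --pt "0.03 0 2.5 0 85" --pt "0.03 0 3.2 0 85" --pt "0.03 0 3.5 0 85"

```text
clock: 9.63
ee_pos: [0.4245, -0.1882, 0.0398]
ee_rot: [-3.14, 0.003, -0.001]
ft_force: [0.4, 0.9, 0.2]
finger_gap: 0.0848
grasp_force: 0.0
```

Request:
drive_tool --grip_force 40 --pt "0 0 0 0 78" --pt "0 0 0 0 70" --pt "0 0 0 0 62" --pt "0 0 0 0 55" --pt "0 0 0 0 55"

```text
clock: 10.05
ee_pos: [0.4252, -0.1883, 0.0433]
ee_rot: [3.14, -0.002, -0.001]
ft_force: [0.5, -0.2, -0.6]
finger_gap: 0.0649
grasp_force: 44.8
```

Request:
drive_tool --pt "0 0 0 0 55" --pt "0 0 0 0 55" --pt "0 0 0 0 55"

```text
clock: 10.3
ee_pos: [0.4252, -0.1883, 0.0433]
ee_rot: [3.14, -0.002, -0.001]
ft_force: [-0.1, -1.0, 4.8]
finger_gap: 0.0651
grasp_force: 45.5
```

Request:
drive_tool --pt "0 0 -0.3 0 55" --pt "0 0 -1.0 0 55" --pt "0 0 -2.0 0 55" --pt "0 0 -3.0 0 55" --pt "0 0 -3.6 0 55"

```text
clock: 10.72
ee_pos: [0.4249, -0.188, 0.1533]
ee_rot: [3.14, -0.002, -0.001]
ft_force: [0.5, -0.7, -3.2]
finger_gap: 0.0655
grasp_force: 45.8
```

```bash
python3 - <<'E'
from h import *
step([.535,.136,.15],0)
E
```

```text
pose [ 0.4249 -0.188   0.1533] rot [ 3.1404e+00 -1.6000e-03 -6.0000e-04] t 10.72
units [ 3.67e+00 -1.08e+01  1.10e-01 -1.00e-02]
```

Request:
drive_tool --pt "0.3 -0.8 0 0 55" --pt "0.7 -2.0 0 0 55" --pt "1.1 -3.2 0 0 55" --pt "1.5 -4.4 0 0 55" --pt "1.84 -5.4 0 0 55"

```text
clock: 11.13
ee_pos: [0.4795, -0.0235, 0.1506]
ee_rot: [-3.141, 0.001, -0.001]
ft_force: [0.4, -0.5, -4.6]
finger_gap: 0.0651
grasp_force: 46.1
```

Request:
drive_tool --pt "0.4 -1.2 0 0 55" --pt "0.8 -2.4 0 0 55" --pt "1.2 -3.6 0 0 55" --pt "1.6 -4.7 0 0 55" --pt "1.84 -5.4 0 0 55"

```text
clock: 11.55
ee_pos: [0.5352, 0.1394, 0.1504]
ee_rot: [-3.141, 0.001, 0.001]
ft_force: [0.1, 0.2, -3.5]
finger_gap: 0.065
grasp_force: 46.1
```

```bash
python3 - <<'E'
from h import *
step([.621,.136,.15],0); s=status.sense();print(s['ft_force'],s['finger_gap'],s['grasp_force'])
c=eyes.get_calibration('wrist');cap('wrist','w4.png');print(proj(c,[.621,.136,.024]))
E
```

```text
pose [0.5352 0.1394 0.1504] rot [-3.141e+00  8.000e-04  1.200e-03] t 11.55
units [2.86 0.12 0.01 0.01]
[ 0.08280043  0.24459175 -3.47954894] 0.06502112398951089 46.09853982925415
[263.04394283  91.99268506]
```

View pics/w4.png

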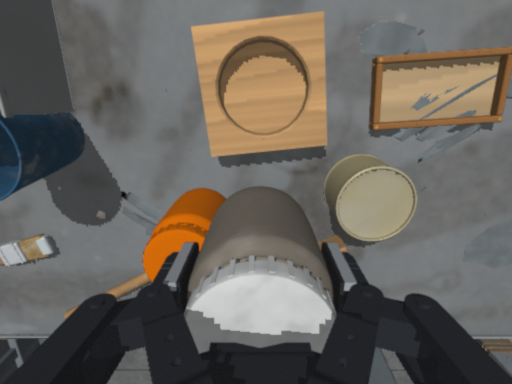

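The large cup's hole is centred near (263.5,85.5), with top corners (192,27), (324,12), (327,148), (210,156). The tray's outer rim corners are (373,56), (511,47), (501,123), (370,130).

```bash
python3 - <<'E'
from h import *
c=eyes.get_calibration('wrist')
X=[toz(c,u,.024) for u in [(192,27),(324,12),(327,148),(210,156)]]
m=np.mean(X,0);h=toz(c,(263.5,85.5),.024);print(np.round(X,4),m,h)
T=[toz(c,u,.013) for u in [(373,56),(511,47),(501,123),(370,130)]];print('tray',np.round(T,4),np.mean(T,0))
step([h[0],h[1],.07],0)
E
```

```text
[[0.6711 0.196  0.024 ]
 [0.6817 0.0912 0.024 ]
 [0.5742 0.0805 0.024 ]
 [0.5665 0.1872 0.024 ]] [0.62338489 0.13870859 0.024     ] [0.62729555 0.13849624 0.024     ]
tray [[ 0.6515  0.0446  0.013 ]
 [ 0.6587 -0.0716  0.013 ]
 [ 0.5957 -0.0802  0.013 ]
 [ 0.5891  0.0394  0.013 ]] [ 0.62372723 -0.01692842  0.013     ]
pose [0.5361 0.1419 0.1504] rot [-3.1391e+00 -6.0000e-04  2.5000e-03] t 11.6
units [3.04 0.12 2.68 0.02]
```

Request:
drive_tool --pt "0.8 0 0 0 55" --pt "1.8 0.05 0 0 55" --pt "2.7 0.07 0.3 0 55" --pt "2.96 0.07 1.0 0 55" --pt "2.96 0.07 1.8 0 55"

```text
clock: 12.02
ee_pos: [0.6265, 0.1334, 0.0967]
ee_rot: [3.142, -0.004, -0.001]
ft_force: [0.0, -0.4, -3.7]
finger_gap: 0.0656
grasp_force: 46.2
```

Request:
drive_tool --pt "0 0 0.4 0 55" --pt "0 0 0.7 0 55" --pt "0 0 0.95 0 55" --pt "0 0 1.1 0 55" --pt "0 0 1.15 0 55"

```text
clock: 12.43
ee_pos: [0.6239, 0.1339, 0.062]
ee_rot: [3.141, 0.0, -0.001]
ft_force: [-0.3, 0.2, -3.9]
finger_gap: 0.0653
grasp_force: 46.1
```

Request:
drive_tool --pt "0 0 0.06 0 55" --pt "0 0 0.12 0 55" --pt "0 0 0.16 0 55" --pt "0 0 0.2 0 55" --pt "0 0 0.2 0 55"

```text
clock: 12.85
ee_pos: [0.624, 0.1339, 0.0561]
ee_rot: [3.142, -0.0, -0.001]
ft_force: [0.6, -0.5, -3.3]
finger_gap: 0.0649
grasp_force: 46.1
```

Request:
drive_tool --pt "0 -0.05 0.03 0 55" --pt "0 -0.1 0.06 0 55" --pt "0 -0.1 0.1 0 55" --pt "0 -0.1 0.13 0 55" --pt "0 -0.1 0.13 0 55"

```text
clock: 13.27
ee_pos: [0.6239, 0.137, 0.0518]
ee_rot: [3.141, 0.0, -0.001]
ft_force: [0.4, -0.0, -3.9]
finger_gap: 0.065
grasp_force: 46.1
```

Request:
drive_tool --pt "0 0 0.03 0 55" --pt "0 0 0.06 0 55" --pt "0 0 0.06 0 55"

```text
clock: 13.52
ee_pos: [0.624, 0.1368, 0.05]
ee_rot: [3.141, 0.0, -0.001]
ft_force: [0.4, -1.4, -4.3]
finger_gap: 0.0652
grasp_force: 46.1
```

Request:
drive_tool --pt "0 0 0.03 0 55" --pt "0 0 0.06 0 55" --pt "0 0 0.06 0 55"

```text
clock: 13.77
ee_pos: [0.6242, 0.1369, 0.0494]
ee_rot: [3.141, -0.001, -0.001]
ft_force: [-3.4, -0.5, 3.5]
finger_gap: 0.0651
grasp_force: 46.9
```

Request:
drive_tool --pt "0 0 -0.03 0 66" --pt "0 0 -0.03 0 69" --pt "0 0 -0.03 0 73" --pt "0 0 -0.03 0 79" --pt "0 0 -0.03 0 85"

```text
clock: 14.18
ee_pos: [0.6242, 0.1369, 0.0495]
ee_rot: [3.142, -0.0, -0.001]
ft_force: [0.3, 0.3, 1.0]
finger_gap: 0.0851
grasp_force: 0.0
```

Request:
drive_tool --pt "0 0 -0.5 0 85" --pt "0 0 -1.5 0 85" --pt "0 0 -2.7 0 85" --pt "0 0 -3.8 0 85" --pt "0 0 -4 0 85"

```text
clock: 14.6
ee_pos: [0.6269, 0.1373, 0.1761]
ee_rot: [-3.141, -0.011, -0.001]
ft_force: [1.3, -0.0, 0.9]
finger_gap: 0.085
grasp_force: 0.0
```

Request:
drive_tool --pt "-6.1 1.93 0 -4.5 60" --pt "-6.1 1.93 0 -4.5 60" --pt "-6.1 1.93 0 -4.5 60" --pt "-6.1 1.93 0 -4.5 60" --pt "-6.1 1.93 0 -4.5 60"

```text
clock: 15.02
ee_pos: [0.4368, 0.0786, 0.1688]
ee_rot: [-3.141, 0.003, 0.476]
ft_force: [0.2, 0.0, -0.1]
finger_gap: 0.06
grasp_force: 0.0
```

Request:
drive_tool --pt "0 0 0 -4.7 60" --pt "0 0 0 -4.7 60" --pt "0 0 0 -4.7 60" --pt "0 0 0 -4.7 60" --pt "0 0 0 -4.7 60"

```text
clock: 15.43
ee_pos: [0.441, 0.0791, 0.1694]
ee_rot: [3.141, -0.0, 0.967]
ft_force: [-0.3, 0.2, 0.4]
finger_gap: 0.0599
grasp_force: 0.0
```

Request:
drive_tool --pt "0 0 0 -4.7 60" --pt "0 0 0 -4.7 60" --pt "0 0 0 -4.7 60" --pt "0 0 0 -4.7 60" --pt "0 0 0 -4.7 60"

```text
clock: 15.85
ee_pos: [0.441, 0.0792, 0.1693]
ee_rot: [3.142, 0.0, 1.456]
ft_force: [-0.1, -0.6, 0.3]
finger_gap: 0.0597
grasp_force: 0.0
```

Request:
drive_tool --pt "0 0 0 -4.7 60" --pt "0 0 0 -4.7 60" --pt "0 0 0 -4.7 60" --pt "0 0 0 -4.7 60" --pt "0 0 0 -4.7 60"

```text
clock: 16.27
ee_pos: [0.441, 0.0792, 0.1693]
ee_rot: [-3.142, 0.0, 1.945]
ft_force: [-0.0, 0.4, 0.9]
finger_gap: 0.0601
grasp_force: 0.0
```

```bash
python3 - <<'E'
from h import *
step([.441,.079,.025],np.radians(113))
c=eyes.get_calibration('wrist');cap('wrist','w5.png');np.savez('c5.npz',**c)
s=eyes.capture('side');cv2.imwrite('pics/s4.png',s[:,:,::-1])
w=cv2.imread('pics/w5.png');s=cv2.imread('pics/s4.png')
cv2.imwrite('pics/w5s.png',np.vstack([w[:300],cv2.resize(s[200:350,100:356],(512,300))]))
E
```

```text
pose [0.441  0.0792 0.1693] rot [-3.1415e+00  1.0000e-04  1.9452e+00] t 16.27
units [-0.   -0.    4.81 -0.26]
```

View pics/w5s.png

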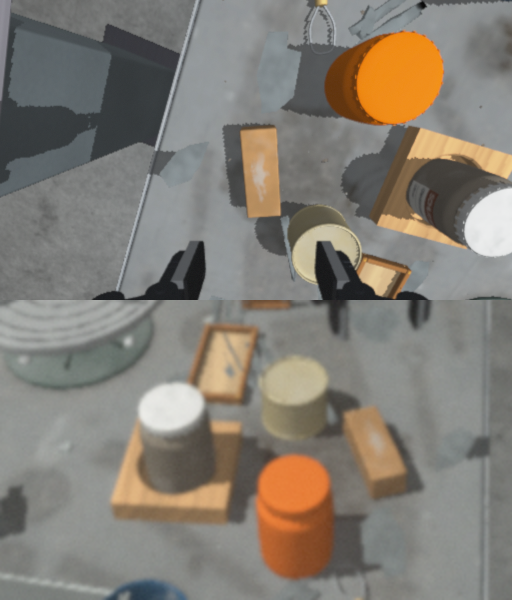

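The large jar stands upright in its cup. The packing block's top has corners (241,130), (276,127), (282,215), (248,218).

```bash
python3 - <<'E'
from h import *
c=dict(np.load('c5.npz'))
X=np.array([toz(c,u,.03)[:2] for u in [(241,130),(276,127),(282,215),(248,218)]]);m=X.mean(0)
d=(X[0]+X[1]-X[2]-X[3])/2;yaw=np.arctan2(d[1],d[0]);print(X.round(4),m,np.linalg.norm(d),np.linalg.norm(X[0]-X[1]),np.degrees(yaw))
step([m[0],m[1],.022],yaw)
E
```

```text
[[0.4072 0.1196]
 [0.4366 0.1341]
 [0.4764 0.0541]
 [0.445  0.0382]] [0.44130169 0.0864914 ] 0.08953720394883885 0.032763955005771714 115.64055462069523
pose [0.441  0.0792 0.1693] rot [-3.1415e+00  1.0000e-04  1.9396e+00] t 16.37
units [ 0.22  0.1   4.91 -0.75]
```

Request:
drive_tool --pt "0.22 0.1 1.1 -0.75 60" --pt "0.22 0.1 2.4 -0.75 60" --pt "0.22 0.1 3.6 -0.75 60" --pt "0.22 0.1 4.6 -0.75 60" --pt "0.22 0.1 5.0 -0.75 60"

```text
clock: 16.78
ee_pos: [0.4392, 0.0863, 0.016]
ee_rot: [-3.137, -0.002, 2.019]
ft_force: [-1.2, -0.0, -0.4]
finger_gap: 0.06
grasp_force: 0.0
```

Request:
drive_tool --grip_force 30 --pt "0 0 0 0 52" --pt "0 0 0 0 44" --pt "0 0 0 0 37" --pt "0 0 0 0 28" --pt "0 0 0 0 28"

```text
clock: 17.2
ee_pos: [0.4423, 0.0864, 0.0206]
ee_rot: [3.139, 0.001, 2.025]
ft_force: [0.1, -0.2, 3.0]
finger_gap: 0.0343
grasp_force: 31.1
```

Request:
drive_tool --pt "0 0 0 0 28" --pt "0 0 0 0 28" --pt "0 0 0 0 28"

```text
clock: 17.45
ee_pos: [0.4423, 0.0864, 0.0206]
ee_rot: [3.139, 0.001, 2.025]
ft_force: [0.6, 0.5, 6.8]
finger_gap: 0.0343
grasp_force: 31.6
```

Request:
drive_tool --pt "0 0 -0.3 0 28" --pt "0 0 -1.0 0 28" --pt "0 0 -2.0 0 28" --pt "0 0 -3.0 0 28" --pt "0 0 -3.6 0 28"

```text
clock: 17.87
ee_pos: [0.4421, 0.0865, 0.1307]
ee_rot: [3.138, 0.002, 2.025]
ft_force: [1.3, 0.1, -0.0]
finger_gap: 0.0344
grasp_force: 30.7
```

```bash
python3 - <<'E'
from h import *
step([.622,-.1,.13],np.radians(94))
E
```

```text
pose [0.4421 0.0865 0.1307] rot [3.1384e+00 1.6000e-03 2.0255e+00] t 17.87
units [-8.22  2.66  0.02  3.68]
```

Request:
drive_tool --pt "-0.7 0.2 0 0.7 28" --pt "-1.6 0.5 0 1.5 28" --pt "-2.5 0.8 0 2.3 28" --pt "-3.4 1.1 0 3.1 28" --pt "-4.1 1.33 0 3.68 28"

```text
clock: 18.28
ee_pos: [0.5325, -0.0081, 0.1283]
ee_rot: [3.14, 0.001, 1.635]
ft_force: [0.3, -0.2, -0.2]
finger_gap: 0.0344
grasp_force: 30.7
```

Request:
drive_tool --pt "-0.7 0.6 0 0 28" --pt "-1.5 1.3 0 0 28" --pt "-2.3 2.0 0 0 28" --pt "-3.0 2.5 0 0 28" --pt "-3.3 2.78 0 0 28"

```text
clock: 18.7
ee_pos: [0.6228, -0.1024, 0.128]
ee_rot: [3.14, 0.001, 1.638]
ft_force: [-0.8, 0.4, -0.9]
finger_gap: 0.0344
grasp_force: 30.7
```

```bash
python3 - <<'E'
from h import *
step([.622,-.1,.13],np.radians(94))
c=eyes.get_calibration('wrist');cap('wrist','w6.png');np.savez('c6.npz',**c)
E
```

```text
pose [ 0.6228 -0.1024  0.128 ] rot [3.1403e+00 1.3000e-03 1.6381e+00] t 18.7
units [ 0.08 -0.02 -0.07 -0.02]
```

View pics/w6.png

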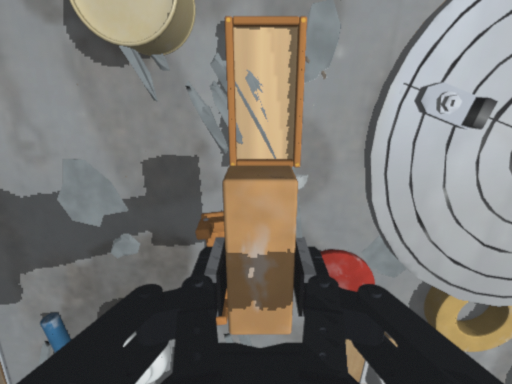

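The tray's outer corners are near (226,17), (307,17), (301,166), (230,166). The held block's top spans rows 178 to 333, at columns 224–297 (far end) and 228–292 (near end).

```bash
python3 - <<'E'
from h import *
c=dict(np.load('c6.npz'))
f=lambda q,z:np.array([toz(c,u,z)[:2] for u in q])
def rep(X):
    d=(X[0]+X[1]-X[2]-X[3])/2;print(X.round(4).tolist(),X.mean(0).round(4),np.linalg.norm(d).round(4),np.linalg.norm(X[0]-X[1]).round(4),np.degrees(np.arctan2(d[1],d[0])).round(1));return X.mean(0)
T=f([(226,17),(307,17),(301,166),(230,166)],.013);t=rep(T)
b=rep(f([(224,178),(297,178),(292,333),(228,333)],.1374))
d=t-b;y=1.6381;print('units tool',(d[0]*np.cos(y)+d[1]*np.sin(y))/.03,(d[0]*np.sin(y)-d[1]*np.cos(y))/.03)
E
```

```text
[[0.5895, 0.0329], [0.6506, 0.037], [0.6592, -0.0783], [0.5964, -0.0825]] [ 0.6239 -0.0227] 0.1156 0.0613 93.8
[[0.6048, -0.057], [0.6376, -0.0548], [0.6445, -0.1432], [0.6094, -0.1455]] [ 0.6241 -0.1001] 0.0886 0.0329 93.7
units tool 2.574810799425171 0.16765553068158895
```

Request:
drive_tool --pt "0.9 0.05 0 0 28" --pt "1.9 0.1 0.2 0 28" --pt "2.5 0.12 0.8 0 28" --pt "2.6 0.12 1.7 0 28" --pt "2.6 0.12 2.4 0 28"

```text
clock: 19.17
ee_pos: [0.6186, -0.0191, 0.0551]
ee_rot: [-3.141, -0.0, 1.643]
ft_force: [-0.8, -0.4, -0.8]
finger_gap: 0.0344
grasp_force: 30.7
```

Request:
drive_tool --pt "0 0 0.3 0 28" --pt "0 0 0.55 0 28" --pt "0 0 0.75 0 28" --pt "0 0 0.85 0 28" --pt "0 0 0.85 0 28"

```text
clock: 19.58
ee_pos: [0.6197, -0.0218, 0.0301]
ee_rot: [3.141, 0.0, 1.64]
ft_force: [-0.1, -0.6, -0.8]
finger_gap: 0.0344
grasp_force: 30.6
```

Request:
drive_tool --pt "0 0 0.04 0 28" --pt "0 0 0.08 0 28" --pt "0 0 0.08 0 28"

```text
clock: 19.83
ee_pos: [0.6198, -0.0216, 0.0279]
ee_rot: [3.141, 0.0, 1.64]
ft_force: [0.6, -0.8, -1.0]
finger_gap: 0.0342
grasp_force: 30.6
```

Request:
drive_tool --pt "0 0.04 0.03 0 28" --pt "0 0.08 0.06 0 28" --pt "0 0.08 0.09 0 28" --pt "0 0.08 0.09 0 28"

```text
clock: 20.17
ee_pos: [0.622, -0.0213, 0.0247]
ee_rot: [3.141, 0.0, 1.64]
ft_force: [0.2, 0.1, -0.4]
finger_gap: 0.0343
grasp_force: 30.6
```

Request:
drive_tool --pt "0 0 0.02 0 28" --pt "0 0 0.05 0 28" --pt "0 0 0.05 0 28"

```text
clock: 20.42
ee_pos: [0.622, -0.0213, 0.0246]
ee_rot: [3.141, 0.0, 1.64]
ft_force: [-3.9, 0.2, 8.8]
finger_gap: 0.0345
grasp_force: 31.7
```

Request:
drive_tool --pt "0 0 -0.05 0 36" --pt "0 0 -0.05 0 39" --pt "0 0 -0.05 0 43" --pt "0 0 -0.05 0 46" --pt "0 0 -0.05 0 46"

```text
clock: 20.83
ee_pos: [0.6218, -0.0213, 0.0246]
ee_rot: [-3.141, 0.0, 1.64]
ft_force: [0.4, 0.4, 0.7]
finger_gap: 0.0459
grasp_force: 0.0
```

Request:
drive_tool --pt "0 0 -0.4 0 48" --pt "0 0 -1.4 0 50" --pt "0 0 -2.7 0 50" --pt "0 0 -4.0 0 50" --pt "0 0 -4.2 0 50"

```text
clock: 21.25
ee_pos: [0.6253, -0.0218, 0.1593]
ee_rot: [3.129, 0.003, 1.64]
ft_force: [0.7, -0.3, 1.3]
finger_gap: 0.0499
grasp_force: 0.0
```

Request:
drive_tool --pt "-4.87 -3.73 0 0 50" --pt "-4.87 -3.73 0 0 50" --pt "-4.87 -3.73 0 0 50" --pt "-4.87 -3.73 0 0 50" --pt "-4.87 -3.73 0 0 50"

```text
clock: 21.67
ee_pos: [0.5179, -0.1782, 0.1516]
ee_rot: [-3.141, 0.001, 1.638]
ft_force: [0.0, 0.0, 0.0]
finger_gap: 0.0499
grasp_force: 0.0
```

Request:
drive_tool --pt "-4.87 -3.73 0 -1.5 50" --pt "-4.87 -3.73 0 -1.5 50" --pt "-4.87 -3.73 0 -1.5 50" --pt "-4.87 -3.73 0 -1.5 50" --pt "-4.87 -3.73 0 -1.5 50"

```text
clock: 22.08
ee_pos: [0.4166, -0.3317, 0.1517]
ee_rot: [-3.141, 0.002, 1.795]
ft_force: [0.1, -1.1, 0.6]
finger_gap: 0.0501
grasp_force: 0.0
```

```bash
python3 - <<'E'
from h import *
step([.419,-.328,.15],np.radians(103))
c=eyes.get_calibration('wrist');cap('wrist','w7.png');np.savez('c7.npz',**c)
s=eyes.capture('side');cv2.imwrite('pics/s5.png',s[:,:,::-1])
w=cv2.imread('pics/w7.png');s=cv2.imread('pics/s5.png')
cv2.imwrite('pics/w7s.png',np.vstack([w[:300],cv2.resize(s[150:300,120:376],(512,300))]))
E
```

```text
pose [ 0.4166 -0.3317  0.1517] rot [-3.1414e+00  2.0000e-03  1.7950e+00] t 22.08
units [ 0.1   0.11  0.06 -0.03]
```

View pics/w7s.png

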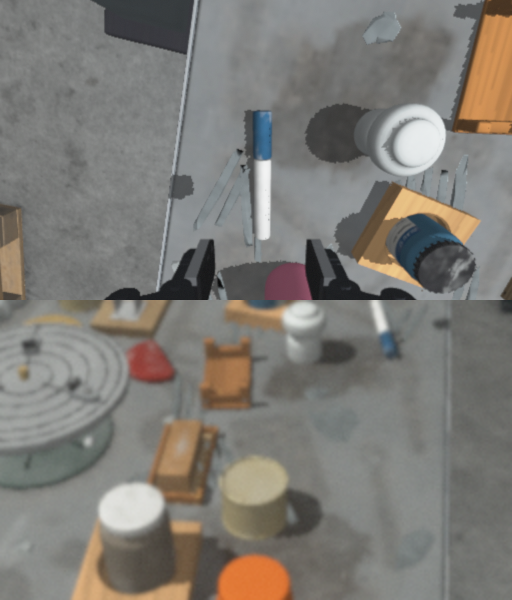

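The block lies flat in the tray. The marker runs from (262,110) to (263.5,240), aligned with the tool.

```bash
python3 - <<'E'
from h import *
c=dict(np.load('c7.npz'))
a=toz(c,(262,110.5),.010);b=toz(c,(263.5,239.5),.010);m=(a+b)/2;d=a-b;y=np.arctan2(d[1],d[0])
print(a,b,m,np.linalg.norm(d),np.degrees(y)); step([m[0],m[1],.012],y)
E
```

```text
[ 0.40471908 -0.26547324  0.01      ] [ 0.4361897  -0.39502853  0.01      ] [ 0.42045439 -0.33025088  0.01      ] 0.13332282444367927 103.65342490045416
pose [ 0.4171 -0.3315  0.1516] rot [3.1415e+00 1.7000e-03 1.7926e+00] t 22.18
units [ 0.01  0.12  4.65 -0.16]
```

Request:
drive_tool --pt "0.0 0.12 1.2 -0.16 50" --pt "0 0.12 2.5 -0.16 50" --pt "0 0.12 3.6 -0.16 50" --pt "0 0.12 4.2 -0.16 50" --pt "0 0.12 4.4 -0.16 50"

```text
clock: 22.6
ee_pos: [0.4216, -0.3254, 0.0161]
ee_rot: [-3.139, -0.005, 1.815]
ft_force: [0.3, 0.7, 0.1]
finger_gap: 0.0497
grasp_force: 0.0
```

Request:
drive_tool --grip_force 20 --pt "0 0 0.1 0 44" --pt "0 0 0.2 0 36" --pt "0 0 0.2 0 28" --pt "0 0 0.2 0 22" --pt "0 0 0.2 0 12"

```text
clock: 23.02
ee_pos: [0.4231, -0.3281, 0.0142]
ee_rot: [3.14, 0.002, 1.814]
ft_force: [0.2, 0.3, 2.4]
finger_gap: 0.0162
grasp_force: 20.8
```

Request:
drive_tool --pt "0 0 0 0 12" --pt "0 0 0 0 12" --pt "0 0 0 0 12"

```text
clock: 23.27
ee_pos: [0.4231, -0.3281, 0.0141]
ee_rot: [3.14, 0.002, 1.814]
ft_force: [0.5, 1.1, 6.6]
finger_gap: 0.0163
grasp_force: 21.1
```

Request:
drive_tool --pt "0 0 -0.3 0 12" --pt "0 0 -1.2 0 12" --pt "0 0 -2.2 0 12" --pt "0 0 -3.2 0 12" --pt "0 0 -3.8 0 12"

```text
clock: 23.68
ee_pos: [0.4231, -0.3283, 0.1305]
ee_rot: [3.14, 0.004, 1.814]
ft_force: [0.7, -0.2, -0.4]
finger_gap: 0.0158
grasp_force: 20.6
```

```bash
python3 - <<'E'
from h import *
step([.614,-.27,.13],np.radians(101))
E
```

```text
pose [ 0.4231 -0.3283  0.1305] rot [3.1396 0.0036 1.814 ] t 23.68
units [0.35 6.64 0.02 0.49]
```

Request:
drive_tool --pt "0.0 0.7 0 0.2 12" --pt "0.1 1.4 0 0.5 12" --pt "0.2 2.2 0 0.5 12" --pt "0.2 3.0 0 0.5 12" --pt "0.2 3.4 0 0.5 12"

```text
clock: 24.1
ee_pos: [0.5221, -0.2963, 0.1277]
ee_rot: [3.14, 0.001, 1.763]
ft_force: [0.1, -0.1, -0.7]
finger_gap: 0.0162
grasp_force: 20.6
```

Request:
drive_tool --pt "0.0 0.7 0 0 12" --pt "0.1 1.5 0 0 12" --pt "0.2 2.3 0 0 12" --pt "0.3 3.0 0 0 12" --pt "0.3 3.3 0 0 12"

```text
clock: 24.52
ee_pos: [0.6176, -0.268, 0.1274]
ee_rot: [3.14, 0.0, 1.763]
ft_force: [-0.7, 0.1, -0.7]
finger_gap: 0.016
grasp_force: 20.6
```

```bash
python3 - <<'E'
from h import *
step([.603,-.183,.13],np.radians(101))
c=eyes.get_calibration('wrist');cap('wrist','w8.png');np.savez('c8.npz',**c)
E
```

```text
pose [ 0.6176 -0.268   0.1274] rot [3.1404e+00 3.0000e-04 1.7633e+00] t 24.52
units [ 2.88  0.07 -0.09  0.01]
```

View pics/w8.png

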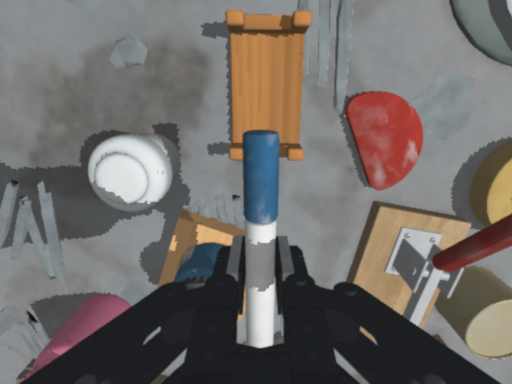

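The rest's far end piece has its outer top edge at (226,10) to (309,12), and the near end piece is around rows 143–160, columns 229–303. The held marker spans (261,131) to (261,347).

```bash
python3 - <<'E'
from h import *
c=dict(np.load('c8.npz'))
i=cv2.imread('pics/w8.png').astype(int)
print('near',i[138:166,235].sum(1).tolist()); print('nearR',i[138:166,296].sum(1).tolist()); print('far',i[4:36,234].sum(1).tolist(),'farR',i[4:36,301].sum(1).tolist())
print('row16',i[16,220:316,:].sum(1).tolist())
from scipy.optimize import least_squares
def W(p,x,y,z=.034): 
    k=np.cos(p[2]),np.sin(p[2]); return [p[0]+k[0]*x-k[1]*y,p[1]+k[1]*x+k[0]*y,z]
yaw=np.radians(11);p=[.603,-.183,yaw]
for q in [(-30,53),(30,53),(-30,43),(-30,-43),(-30,-53),(30,-53)]: print(q,proj(c,W(p,q[0]/1e3,q[1]/1e3)).round(1))
s=np.array([.6176,-.268]);
a=toz(c,(261.5,131.5),.122);b=toz(c,(261,346.5),.122);print('marker',a,b,(a+b)/2,np.linalg.norm(a-b),np.degrees(np.arctan2(*(a-b)[1::-1])))
E
```

```text
near [356, 357, 358, 349, 312, 211, 193, 201, 206, 234, 310, 372, 394, 401, 401, 398, 394, 391, 389, 384, 365, 320, 315, 368, 376, 376, 379, 382]
nearR [360, 360, 358, 356, 341, 287, 209, 203, 201, 211, 263, 351, 394, 416, 417, 413, 409, 406, 403, 398, 384, 361, 376, 422, 429, 430, 432, 431]
far [421, 424, 423, 426, 422, 415, 387, 394, 409, 410, 406, 406, 404, 405, 402, 401, 395, 394, 378, 342, 290, 219, 166, 153, 156, 156, 158, 154, 173, 239, 324, 376] farR [364, 354, 349, 350, 346, 348, 364, 376, 393, 410, 412, 409, 409, 406, 404, 404, 401, 403, 395, 377, 334, 274, 201, 163, 162, 161, 163, 164, 164, 214, 295, 340]
row16 [427, 423, 421, 423, 413, 327, 293, 346, 378, 390, 392, 393, 399, 403, 404, 407, 412, 415, 418, 421, 427, 424, 411, 348, 325, 363, 377, 377, 375, 380, 375, 378, 379, 379, 379, 377, 380, 380, 378, 379, 380, 379, 379, 380, 381, 382, 382, 380, 381, 381, 383, 381, 379, 384, 387, 389, 390, 391, 391, 390, 387, 353, 272, 233, 225, 232, 237, 240, 242, 252, 309, 298, 218, 218, 281, 351, 379, 393, 398, 404, 406, 409, 413, 416, 417, 421, 426, 429, 429, 424, 416, 402, 419, 432, 433, 434]
(-30, 53) [217.    5.6]
(30, 53) [304.8   5.6]
(-30, 43) [217.7  22.2]
(-30, -43) [222.8 145.8]
(-30, -53) [223.3 158.2]
(30, -53) [298.1 158.2]
marker [ 0.60701684 -0.20371728  0.122     ] [ 0.63231756 -0.33416705  0.122     ] [ 0.6196672  -0.26894217  0.122     ] 0.13288065348883596 100.9762343698284
```

Request:
drive_tool --pt "0.8 0.05 0 0 12" --pt "1.8 0.12 0 0 12" --pt "2.6 0.18 0.4 0 12" --pt "2.86 0.18 1.2 0 12" --pt "2.86 0.18 2.0 0 12"

```text
clock: 24.98
ee_pos: [0.6043, -0.1822, 0.068]
ee_rot: [3.14, 0.001, 1.764]
ft_force: [0.8, 0.1, -1.0]
finger_gap: 0.0159
grasp_force: 20.6
```

Request:
drive_tool --pt "0 0 0.3 0 12" --pt "0 0 0.6 0 12" --pt "0 0 0.8 0 12" --pt "0 0 0.9 0 12" --pt "0 0 0.9 0 12"

```text
clock: 25.4
ee_pos: [0.6045, -0.1848, 0.0399]
ee_rot: [3.141, 0.0, 1.761]
ft_force: [-0.4, -0.5, -0.5]
finger_gap: 0.0161
grasp_force: 20.6
```

```bash
python3 - <<'E'
from h import *
step([.608,-.1835,.036],np.radians(100.5))
E
```

```text
pose [ 0.6045 -0.1848  0.0399] rot [3.1415e+00 2.0000e-04 1.7610e+00] t 25.4
units [0.02 0.12 0.13 0.07]
```

Request:
drive_tool --pt "0 0.07 0.03 0 12" --pt "0 0.07 0.07 0 12" --pt "0 0.07 0.12 0 12" --pt "0 0.07 0.15 0 12" --pt "0 0.07 0.15 0 12"

```text
clock: 25.82
ee_pos: [0.6065, -0.1838, 0.0353]
ee_rot: [-3.142, 0.0, 1.762]
ft_force: [-0.5, -1.0, -0.2]
finger_gap: 0.0157
grasp_force: 20.6
```

Request:
drive_tool --pt "0 0 0.03 0 12" --pt "0 0 0.06 0 12" --pt "0 0 0.06 0 12"

```text
clock: 26.07
ee_pos: [0.6067, -0.1838, 0.035]
ee_rot: [3.141, 0.001, 1.762]
ft_force: [-3.5, 1.3, 8.6]
finger_gap: 0.0154
grasp_force: 21.4
```

Request:
drive_tool --pt "0 0 -0.05 0 18" --pt "0 0 -0.05 0 21" --pt "0 0 -0.05 0 25" --pt "0 0 -0.05 0 32" --pt "0 0 -0.05 0 40"

```text
clock: 26.48
ee_pos: [0.6064, -0.1838, 0.0347]
ee_rot: [-3.141, -0.0, 1.762]
ft_force: [0.6, -0.8, -1.3]
finger_gap: 0.0399
grasp_force: 0.0
```

Request:
drive_tool --pt "0 0 -0.5 0 40" --pt "0 0 -1.5 0 40" --pt "0 0 -2.7 0 40" --pt "0 0 -3.9 0 40" --pt "0 0 -4.2 0 40"

```text
clock: 26.9
ee_pos: [0.609, -0.1849, 0.1673]
ee_rot: [3.134, 0.006, 1.762]
ft_force: [0.4, -0.0, 0.3]
finger_gap: 0.0398
grasp_force: 0.0
```

Request:
drive_tool --pt "0 -1.3 -0.3 0 40" --pt "0 -2.6 -0.5 0 40" --pt "0 -3.9 -0.5 0 40" --pt "0 -5.2 -0.5 0 40" --pt "0 -6 -0.5 0 40"

```text
clock: 27.32
ee_pos: [0.4265, -0.2177, 0.1757]
ee_rot: [-3.14, -0.001, 1.761]
ft_force: [0.1, -0.5, -0.5]
finger_gap: 0.0399
grasp_force: 0.0
```

```bash
python3 - <<'E'
from h import *
cap('top','t9.png');cap('side','s9.png')
t=cv2.imread('pics/t9.png')[120:270,90:430];s=cv2.imread('pics/s9.png')[90:340,130:370]
t=cv2.resize(t,None,fx=1.6,fy=1.6);s=cv2.resize(s,(336,350))
o=np.zeros((600,800,3),'uint8');o[:240,:544]=t;o[245:595,:336]=s
r=cv2.resize(cv2.imread('pics/t9.png')[150:205,240:310],(445,350));o[245:595,345:790]=r
cv2.imwrite('pics/f9.png',o)
E
```

```text
(no output)
```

View pics/f9.png

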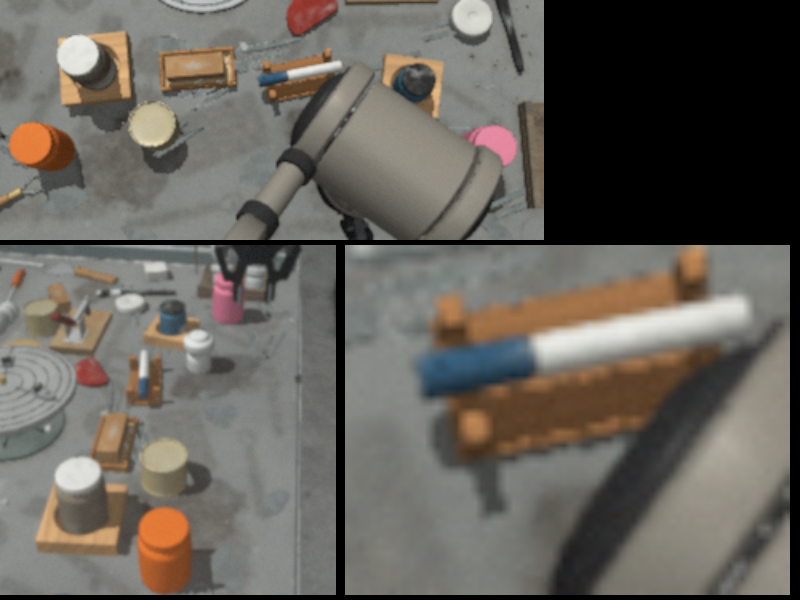

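All four items are in place: both jars upright in their cups, the block flat in the tray, and the marker centred in both notches. The bystanders are unmoved and the arm is clear, so I'm handing in.

```bash
python3 -c "
from cell import ticket
print(ticket.finish_job())"
```

```text
the job is handed in; nothing more can be done
None
```

The job is handed in at about 27 s on the clock: both jars stand upright at the bottom of their matching cups, the packing block lies flat in the tray, the marker is centred across both notches of the rest, and the plaster part, wax tin and look-alikes were left where they stood.

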